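# Mount the clay ring and rock its block out of the bench holder

### The arm

A 6-joint arm with a two-finger parallel gripper is mounted at the origin on the work surface. World frame = base frame: x ahead of the robot, y to its left, z up, the work surface at z = 0. Lengths are in m, angles in rad, forces in N, time in s.
With the tool pointing down it reaches from about 0.375 to 0.9 m from the base axis. Payload 3.1 kg.
Tool frame: the origin (TCP) lies on the centre line of the jaws, within the pads' length; the fingertips stand 22 mm ahead of it and the grasp point (between the pads) lies 3 mm ahead of it; z points along the fingers, x is the direction in which the jaws open and shut, and the axes are right-handed (so a half turn about z gives the same grasp; the last joint's range is limited). The gripper opens to 87 mm and grips with 3 to 60 N. Pads are 19 mm wide; open, the fingers measure 117 mm over their backs; the gripper's body (75 mm by 190 mm) begins 51 mm behind the grasp point.
Start: joints at [-1.474, 0.527, 1.433, -0, 1.181, -0.178], TCP at [0.17, -0.602, 0.245] pointing down, gripper open.
Joint ranges: [-3.08, 3.08], [-0.75, 2.2], [0.22, 2.44], [-1.43, 4.57], [0, 2.65], [-2.85, 2.85]. Speed limits (rad/s): [2.79, 2.79, 3.14, 3.14, 3.14, 3.14].

### API

Orientations are given as a unit quaternion [x, y, z, w].
In Python, from rig import robot, camera, order gives the robot as it stands.
- The arm moves only by the shell command python3 -m pendant 'ROWS' [OPENING] [FORCE]. ROWS is JSON, a list of rows, each a list of 2 entries, a list of its own where there are three numbers: the shift along the tool's x, y, z in mm, then the turn about the tool's z in degrees. A call has 1 to 8 rows; each row shifts and turns the commanded pose from where the row before left it, along the tool's axes as they then stand; what a row does not reach is not made up. A row lasts 1/8 s, in which the tool goes at most 62.5 mm and 10.7 degrees, less where a joint would pass 70% of its speed; a pose out of reach is approached as far as the arm can. A call with a gripper value outside its range is refused whole. OPENING is the finger opening in mm, from 0 to 87, set as the call begins (- or left out, the last holds). The fingers move at their own pace and stop on an object; FORCE is the grip in N (left out, the last holds). Time passes only in rows, so rows that do not move let the fingers close. It gives the time, the measured TCP pose, the force and the opening at its end, in the units of the state.
- robot.get_obs(): the state, without advancing time (a new reading comes with each control period).
- camera(name): name is "scene" or "top"; returns a dict with "pixels" (384x512x3 uint8, blue, green, red), "mtx" (3x3 intrinsics, pixels), "R" (3x3) and "t" (3): a world point X has camera coordinates R X + t. Camera axes: x right, y down, z forward; pixel columns grow to the right and rows downward; lengths in m; the calibration is good to about 2 mm. A picture is of the moment at which its call begins. There is no depth.
- order.hand_in(): hands the job in, once; it reports no verdict.
The state is a dict: "time": time; "q": joint angles; "joint_velocities": joint speeds; "joint_torque": joint torques, N m; "position": TCP position; "tool_rot": TCP orientation; "ft_force": force on the tool from outside, world axes, zero at the start; "moment": the same for the moment, N m; "grip_width": finger opening in m.
Only numpy, scipy, OpenCV 4.12 (cv2) and the standard library are available. Lean on these libraries where they do the work, as an engineer would, in place of code of your own. Each camera call takes 0.05 s, during which the arm holds its last target. There are 200 camera calls.

### The job

Slip the small fired-clay ring over the square post of the wooden mount, down onto the block, and let go of it. Then take the mount by its post and rock it from side to side, freeing one end at a time, until the tight block comes out of the bench holder's catches - a straight pull only picks up the holder, which must stay down flat on the table - and finish while still holding the mount upright just clear above the holder, a few centimetres at most, with the ring still on it. Leave the bottle, the brush and the tape roll alone.

Things in the scene. Friction and masses are not known exactly. Their poses are not given: they have to be found in the camera images.
- clay_ring: Flat fired-clay ring, terracotta, outer diameter 52 mm, hole 28 mm, 16 mm tall, about 45 g, lying flat on the table. Origin: centre of its underside; z up through the hole. The larger grey ring (104 mm) is a tape roll, not this.
- mount: Loose wooden mount, 120 g: block 36 (x) by 60 (y) by 48 mm tall, with a square post 14 by 14 mm standing 50 mm above the middle of its top. Origin: centre of the underside, z up (block top at 48, post top at 98 mm). At the start it sits fully down in the holder, level, axes as the holder's.
- holder: Loose metal bench holder, 0.97 kg, standing free on the table: plate 120 (x) by 170 (y) by 14 mm. Two grey spring housings on it at y = +-49 to +-71 mm, 44 mm wide along x, tops 54 mm above the table. Two cheeks, up to 34 mm above the table, are 1.7 mm off the mount's x faces. Origin: centre of the underside, z up; y runs from catch to catch, so rock by turning about x.
- seat (a point): On the holder: middle of the plate's top, 14 mm above the holder's origin, axes as the holder; the mount's underside rests here. Lifting both ends of the mount together takes about 12 N, more than the holder's weight; lifting one end while the other stays in its notch does not raise the holder.
- holder_top (a point): On the holder: midway between the catches, 54 mm above the holder's origin, level with the housings' tops; axes as the holder. The mount is clear when its underside is above this.
- shoulder (a point): On the mount: middle of the block's top, at the foot of the post, 48 mm above the mount's origin; the ring is to rest here around the post.
- mount_end_a (a point): On the mount: middle of the lower edge of its +y end face. This face has two half-round ribs along x, 3 mm proud, 17 and 28 mm above the underside. Each rib takes about 6 N to snap past the roller, up or down. As this end rises, the upper rib passes at about 5 mm, then the end rests in a notch at 10 to 11 mm; the lower rib passes at about 16 mm and the end is free at about 22 mm.
- mount_end_b (a point): On the mount: middle of the lower edge of its -y end face, which has the same two ribs and behaves in the same way with the -y catch.
- bottle: Closed glass bottle, 64 mm across, 135 mm tall, standing at the side; bystander. Origin: centre of its underside.
- brush: Paint brush 190 mm long, lying on the table beyond the work; bystander. Origin: centre of its underside.
- tape_roll: Grey roll of tape, outer diameter 104 mm, 24 mm tall, lying at the other side; bystander. Origin: centre of its underside.
- catch_a_at (a point): On the holder: axis of the +y catch's steel roller, at y = 34.8 mm, 47.3 mm above the holder's origin. Roller 8 mm across, lying along x, yields outwards along y by up to 6 mm on a spring. Turning the mount about a point at this height keeps the sideways push small; the catches allow a lean of about 0.3 rad.
- catch_b_at (a point): On the holder: the same for the -y catch's roller, at y = -34.8 mm, 47.3 mm above the holder's origin. At the start the upper rib of each end of the mount lies just under its roller.
There are look-alikes about, which are no part of the job. There is more than one size of the clay_ring; the job needs the smaller. Several things have the shape of the mount; the one meant has the colours described above.

How it is judged:
By the outcome, as a careful person would: the job done as asked, in the order asked, and still so for the second after the job is handed in, while the arm keeps its last pose, push and grip.
It also fails if it takes over 61 s, if anything falls off the work surface, if the arm or the gripper's body presses on something with over 40 N, if the wrist force passes 120 N, or if a joint passes its speed limit or range.

## Working session

There is one attempt and no reset: what is moved stays moved. The work goes in short steps, Python scripts to look and compute and a shell command to move; the robot and the scene stay as the last step left them, time stands still between calls to the robot, and variables do not carry over. Pictures are saved under pics/ and viewed, about 8 in all and at most 12, crops included, and the job is handed in when it is done.

```bash
mkdir -p pics; ls; python3 - <<'E'
from rig import robot,camera
import cv2,numpy as np
print(robot.get_obs())
for n in("scene","top"):
    c=camera(n); cv2.imwrite(f"pics/{n}0.png",c["pixels"]); print(n,c["mtx"].tolist(),np.round(c["R"],4).tolist(),c["t"].tolist())
a=cv2.imread("pics/scene0.png");b=cv2.imread("pics/top0.png")
cv2.imwrite("pics/top0b.png",cv2.resize(b,(800,600),interpolation=cv2.INTER_CUBIC))
cv2.imwrite("pics/scene0b.png",cv2.resize(a,(800,600),interpolation=cv2.INTER_CUBIC))
E
```

```text
pics
{'time': 0.0, 'q': array([-1.47449733e+00,  5.28432572e-01,  1.43390423e+00, -2.72239391e-05,
        1.18139989e+00, -1.78516759e-01]), 'joint_velocities': array([-0.00103988, -0.00021829, -0.00019469,  0.00042722,  0.00147995,
        0.00125201]), 'joint_torque': array([ 8.40511548e-04, -4.40040100e+01, -1.76592261e+01,  6.33564382e-02,
        5.82059263e-02, -1.63356267e-04]), 'position': array([ 0.16954998, -0.60084686,  0.24359162]), 'tool_rot': array([ 7.97301110e-01, -6.03580807e-01, -7.35496825e-04, -7.80016673e-04]), 'ft_force': array([-0.23238753, -0.77482645, -0.23970255]), 'moment': array([-0.0073051 ,  0.02238246,  0.03402427]), 'grip_width': 0.0866635857957696}
scene [[467.9507641825992, 0.0, 247.67029356969306], [0.0, 467.9507641825992, 190.8168693206897], [0.0, 0.0, 1.0]] [[-0.0046, 1.0, -0.0003], [0.706, 0.0031, -0.7082], [-0.7081, -0.0034, -0.7061]] [0.01647831736740161, -0.3730225644482172, 1.7280017307872848]
top [[387.716351530466, 0.0, 265.6152915119511], [0.0, 387.716351530466, 193.69437925540493], [0.0, 0.0, 1.0]] [[0.0245, -0.9997, 0.0056], [-0.9811, -0.0251, -0.1916], [0.1917, -0.0008, -0.9815]] [-0.03529047126719008, 0.6182616630321864, 1.2596359580988228]
```

View pics/top0b.png

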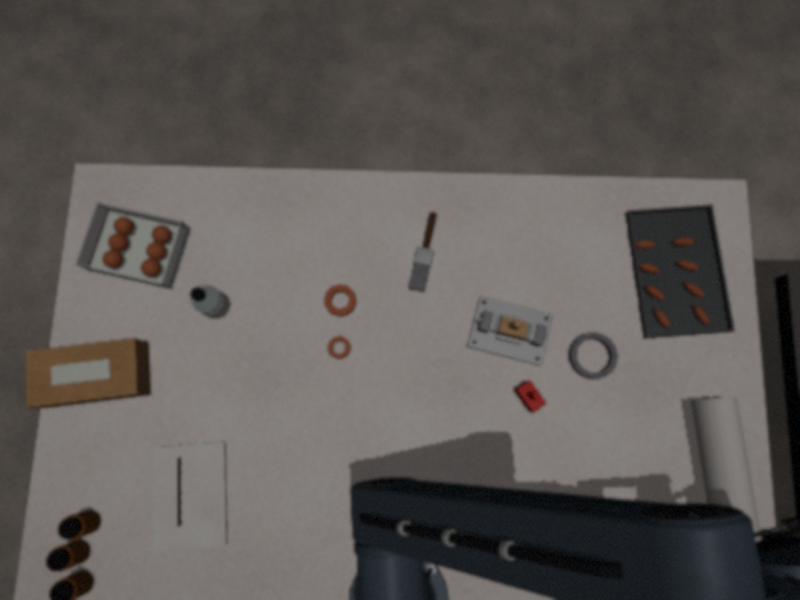

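View pics/scene0b.png

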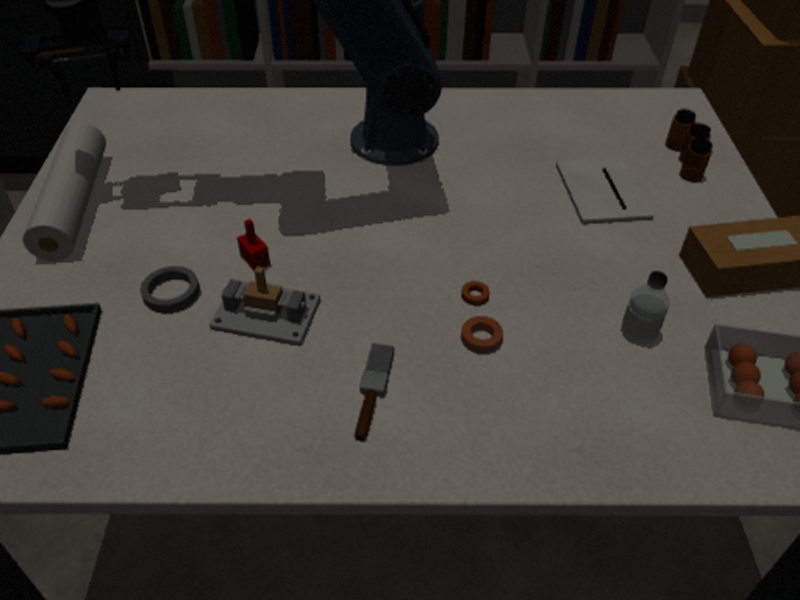

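```bash
cat > h.py <<'E'
import numpy as np,cv2
from rig import robot,camera
def unproj(c,u,v,z):
    d=c["R"].T@np.linalg.solve(c["mtx"],[u,v,1]); o=-c["R"].T@c["t"]
    return o+d*(z-o[2])/d[2]
def proj(c,P):
    p=(c["R"]@np.atleast_2d(P).T+c["t"][:,None]); p=c["mtx"]@p; return (p[:2]/p[2]).T
def crop(c,u,v,w,h,k):  # centre, half sizes, scale
    im=c["pixels"][int(v-h):int(v+h),int(u-w):int(u+w)]
    return cv2.resize(im,None,fx=k,fy=k,interpolation=cv2.INTER_CUBIC)
E
python3 - <<'E'
from h import *
t=camera("top");s=camera("scene")
A=crop(t,327,211,40,30,10);B=crop(s,170,195,40,30,10)
m=cv2.convertScaleAbs(np.vstack([A,B])[:, :],alpha=1.6)
cv2.imwrite("pics/hold.png",np.hstack([cv2.resize(cv2.convertScaleAbs(A,alpha=1.6),(400,300)),cv2.resize(cv2.convertScaleAbs(B,alpha=1.6),(400,300))]))
cv2.imwrite("pics/holdA.png",cv2.convertScaleAbs(A,alpha=1.6)); cv2.imwrite("pics/holdB.png",cv2.convertScaleAbs(B,alpha=1.6))
for c,(u,v) in((t,(217,222)),(s,(304,187))):
    p=c["pixels"][v-14:v+14,u-14:u+14].astype(int)
    mk=((p[...,2]-p[...,0])>35).astype(np.uint8)
    cs,_=cv2.findContours(mk,cv2.RETR_EXTERNAL,cv2.CHAIN_APPROX_NONE)
    k=max(cs,key=cv2.contourArea); e=cv2.fitEllipse(k); x,y=e[0][0]+u-14,e[0][1]+v-14
    print(e,x,y,[unproj(c,x,y,z).round(4) for z in(.008,.016)])
E
```

```text
((13.5, 13.816965103149414), (12.960466384887695, 13.3098726272583), 90.0) 216.5 221.8169651031494 [array([0.5248, 0.1489, 0.008 ]), array([0.5239, 0.1479, 0.016 ])]
((13.94543743133545, 12.933306694030762), (11.904610633850098, 16.67574119567871), 97.76116180419922) 303.94543743133545 185.93330669403076 [array([0.5156, 0.149 , 0.008 ]), array([0.5238, 0.1477, 0.016 ])]
```

View pics/holdA.png

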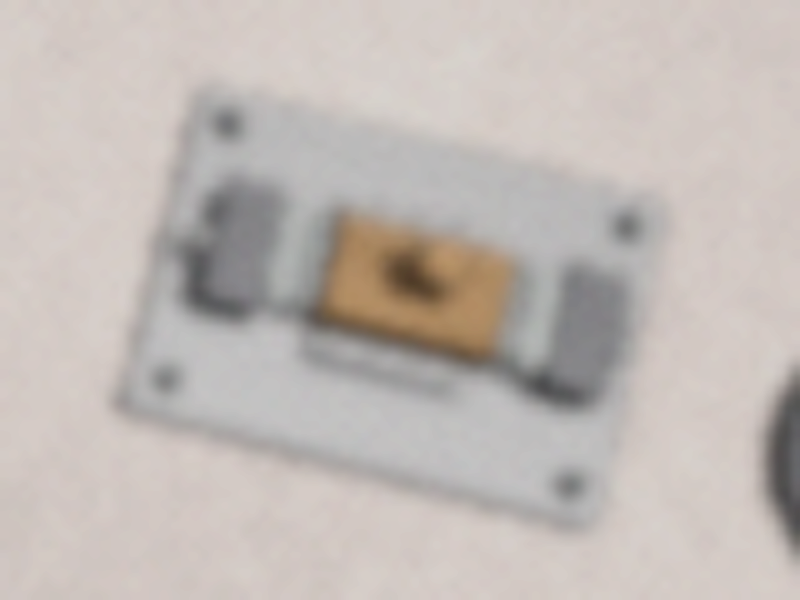

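View pics/holdB.png

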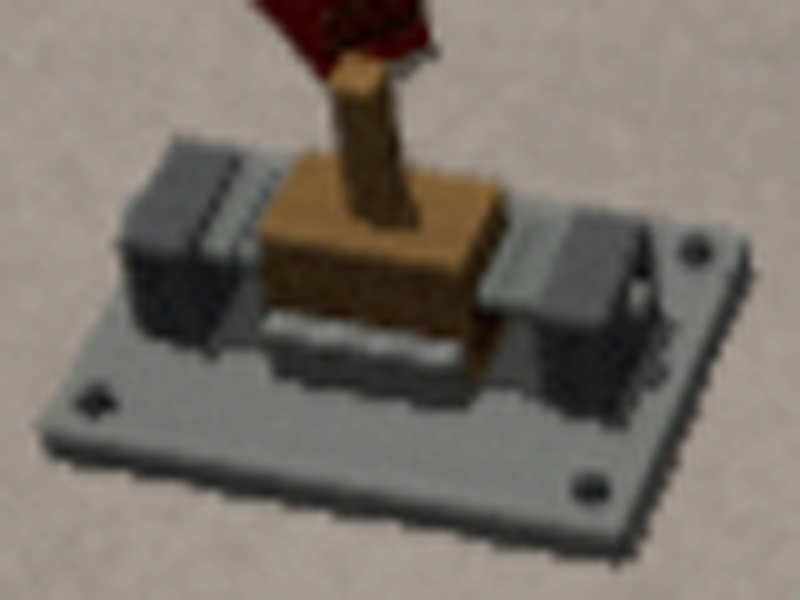

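```bash
python3 - <<'E'
from h import *
from scipy.optimize import least_squares
t=camera("top");s=camera("scene")
P=lambda x,y,z:[x/1e3,y/1e3,z/1e3]
# top: up=+x, left=+y
TA=[(P(60,85,14),200,88),(P(60,-85,14),662,188),(P(-60,-85,14),590,528),(P(-60,85,14),122,405),(P(18,30,62),338,210),(P(18,-30,62),518,250),(P(-18,-30,62),490,360),(P(-18,30,62),312,315)]
SB=[(P(-60,85,14),748,240),(P(60,85,14),625,540),(P(60,-85,14),42,428),(P(-18,-30,62),300,155),(P(-18,30,62),505,190),(P(18,30,62),462,268),(P(18,-30,62),262,240),(P(0,0,112),360,73)]
def f(p,both=2):
    c,si=np.cos(p[2]),np.sin(p[2]);r=[]
    for cam,L,u0,v0,k in((t,TA,287,181,0),(s,SB,130,165,1)):
        if both!=2 and both!=k: continue
        X=np.array([l[0] for l in L]);W=np.c_[c*X[:,0]-si*X[:,1]+p[0],si*X[:,0]+c*X[:,1]+p[1],X[:,2]]
        px=np.array([[u0+(l[1]+.5)/10-.5,v0+(l[2]+.5)/10-.5] for l in L])
        r.append(proj(cam,W)-px)
    return np.vstack(r).ravel()
for b in(0,1,2):
    q=least_squares(f,[.55,-.15,-.2],args=(b,)); print(b,q.x.round(4),np.abs(q.fun).max().round(2),np.degrees(q.x[2]))
print(f(q.x).reshape(-1,2).round(1).tolist())
E
```

```text
0 [ 0.5723 -0.2318 -0.2184] 0.86 -12.51575403609314
1 [ 0.5714 -0.2325 -0.2288] 0.76 -13.107399411215665
2 [ 0.5719 -0.2322 -0.223 ] 1.08 -12.777030707842666
[[-0.4, -0.6], [0.4, 1.1], [0.6, 0.2], [-0.4, 0.5], [0.3, 0.0], [-0.4, 0.3], [0.2, -0.4], [0.6, -0.3], [0.8, -0.4], [0.2, 0.1], [-0.6, 0.9], [0.3, -0.4], [0.4, -0.5], [0.3, 0.7], [-0.6, -0.0], [0.0, 0.5]]
```

```bash
cat >> h.py <<'E'
from scipy.spatial.transform import Rotation as Ro
def delta(x,y,z):
    o=robot.get_obs(); R=Ro.from_quat(o["tool_rot"]).as_matrix()
    print("t",round(o["time"],2),"pos",o["position"].round(4),"ang",np.degrees(np.arctan2(R[1,0],R[0,0])).round(2),"tilt",R[2].round(3),"F",o["ft_force"].round(2),"w",round(o["grip_width"]*1e3,1),"toolshift",((R.T@(np.array([x,y,z])-o["position"]))*1e3).round(1))
E
python3 -m pendant '[[[0,0,0],-10.2],[[0,0,0],-10.2],[[0,0,0],-10.2],[[0,0,0],-10.2],[[0,0,0],-10.3],[[0,0,0],-10.4]]' 87 10; python3 -c "
from h import *
delta(.524,.148,.1)"
```

```text
time: 1.05
position: [0.1696, -0.6014, 0.2444]
tool_rot: [0.994, -0.108, -0.0, -0.0]
ft_force: [-1.0, -0.3, -0.4]
grip_width: 0.087
t 1.05 pos [ 0.1696 -0.6014  0.2444] ang -12.41 tilt [-0. -0. -1.] F [-1.05 -0.29 -0.4 ] w 87.0 toolshift [ 185.  -808.   144.7]
```

```bash
python3 -m pendant '[[[12,-52,0],0],[[12,-52,0],0],[[12,-52,0],0],[[12,-52,0],0],[[12,-52,0],0],[[12,-52,0],0],[[12,-52,0],0],[[12,-52,0],0]]'; python3 -m pendant '[[[12,-52,0],0],[[12,-52,0],0],[[12,-52,10],0],[[12,-52,20],0],[[12,-52,30],0],[[12,-52,30],0],[[12,-52,30],0],[[0,0,0],0]]' ; python3 -c "
from h import *
delta(.524,.148,.1)
t=camera('top');s=camera('scene')
a=crop(t,217,222,30,45,6);b=crop(s,304,180,32,45,6)
cv2.imwrite('pics/ring1.png',cv2.convertScaleAbs(np.hstack([a,b]),alpha=1.6))"
```

```text
time: 2.05
position: [0.3558, -0.2156, 0.2448]
tool_rot: [0.994, -0.111, 0.0, 0.0]
ft_force: [1.0, -0.6, -0.8]
grip_width: 0.0868
time: 3.05
position: [0.5174, 0.1224, 0.1222]
tool_rot: [0.994, -0.109, -0.001, 0.0]
ft_force: [-0.6, -0.3, 0.0]
grip_width: 0.0869
t 3.05 pos [0.5174 0.1224 0.1222] ang -12.47 tilt [-0.003  0.    -1.   ] F [-0.6  -0.32  0.01] w 86.9 toolshift [  1.  -26.4  22.2]
```

View pics/ring1.png

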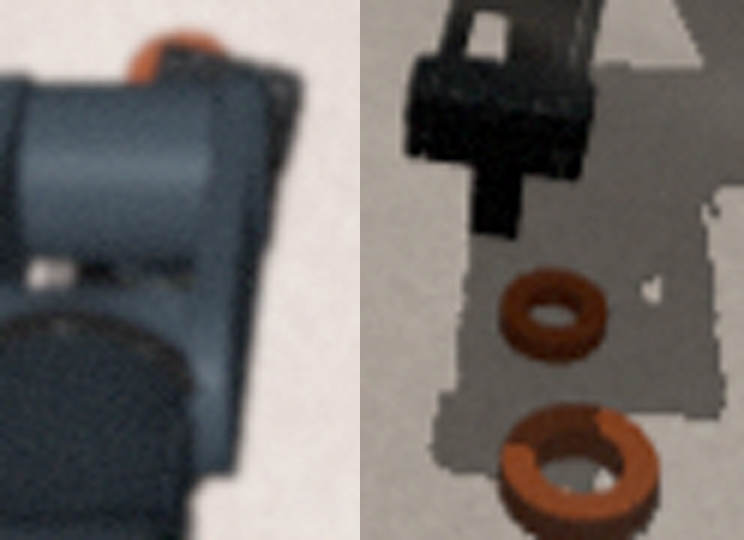

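```bash
python3 -m pendant '[[[0.5,-13.2,5],0],[[0.5,-13.2,15],0],[[0,0,0],0],[[0,0,0],0]]' 68 10; python3 -c "
from h import *
delta(.524,.148,.026)
s=camera('scene')
cv2.imwrite('pics/ring2.png',cv2.convertScaleAbs(crop(s,304,180,40,40,10)[:,:],alpha=1.8)[:600])"
```

```text
time: 3.65
position: [0.524, 0.1448, 0.1044]
tool_rot: [0.994, -0.111, -0.0, 0.0]
ft_force: [-0.2, -0.1, 0.1]
grip_width: 0.0689
t 3.65 pos [0.524  0.1448 0.1044] ang -12.76 tilt [-0.001  0.    -1.   ] F [-0.25 -0.11  0.13] w 68.9 toolshift [-0.6 -3.1 78.4]
```

View pics/ring2.png

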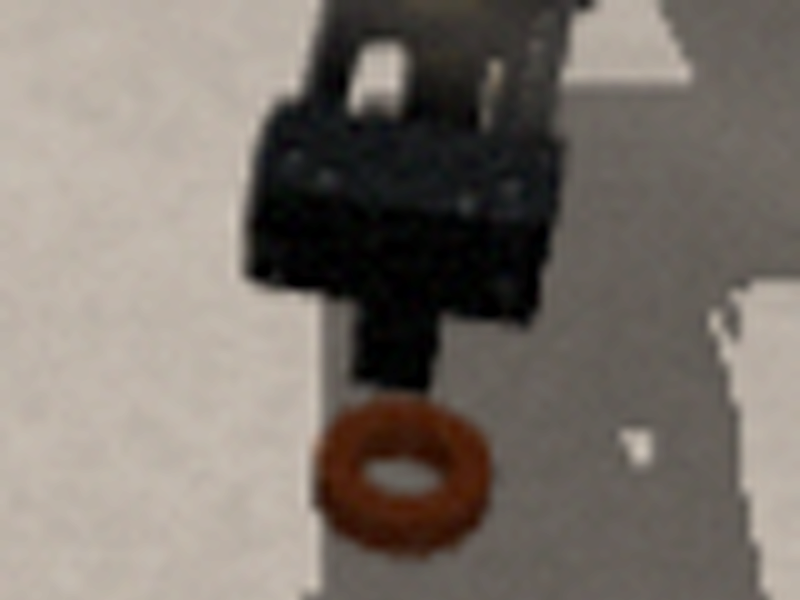

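```bash
python3 -m pendant '[[[-0.3,-3,19],0],[[-0.3,0,20],0],[[0,0,20],0],[[0,0,18],0],[[0,0,0],0]]'; python3 -m pendant '[[[0,0,0],0],[[0,0,0],0],[[0,0,0],0],[[0,0,0],0]]' 40 12; python3 -c "
from h import *
delta(.524,.148,.026)"
```

```text
time: 4.32
position: [0.5234, 0.1478, 0.0264]
tool_rot: [0.994, -0.111, -0.001, 0.0]
ft_force: [-0.1, -0.3, -0.1]
grip_width: 0.0675
time: 4.82
position: [0.5247, 0.1481, 0.0282]
tool_rot: [0.994, -0.111, 0.001, -0.0]
ft_force: [-0.1, 0.4, 3.5]
grip_width: 0.052
t 4.83 pos [0.5247 0.1481 0.0282] ang -12.75 tilt [ 0.001 -0.    -1.   ] F [-0.1   0.38  3.48] w 52.0 toolshift [-0.7  0.3  2.2]
```

```bash
python3 -m pendant '[[[0,0,-15],0],[[0,0,-35],0],[[0,0,-45],0],[[0,0,-45],0],[[0,0,-10],0],[[0,0,0],0]]';  python3 -c "
from h import *
delta(.572,-.232,.175)"
```

```text
time: 5.58
position: [0.5242, 0.1481, 0.1783]
tool_rot: [0.994, -0.111, 0.001, -0.0]
ft_force: [-0.1, 0.4, -1.1]
grip_width: 0.052
t 5.58 pos [0.5242 0.1481 0.1783] ang -12.75 tilt [ 0.001 -0.    -1.   ] F [-0.1   0.44 -1.06] w 52.0 toolshift [130.5 360.2   3.3]
```

```bash
python3 -m pendant '[[[16.3,45,0],0],[[16.3,45,0],0],[[16.3,45,0],0],[[16.3,45,0],0],[[16.3,45,0],0],[[16.3,45,0],0],[[16.3,45,0],0],[[16.3,45,0],0]]'; python3 -m pendant '[[[0,0,0],0],[[0,0,0],0]]'; python3 -c "
from h import *
delta(.572,-.232,.175)
t=camera('top');s=camera('scene')
a=crop(t,327,205,30,40,6);b=crop(s,168,180,36,40,10)
cv2.imwrite('pics/over.png',cv2.convertScaleAbs(b[:600],alpha=1.8))"
```

```text
time: 6.58
position: [0.5707, -0.2327, 0.175]
tool_rot: [0.994, -0.111, -0.002, -0.001]
ft_force: [-0.2, 0.2, -0.3]
grip_width: 0.0522
time: 6.82
position: [0.5705, -0.2309, 0.1755]
tool_rot: [0.994, -0.111, -0.002, -0.001]
ft_force: [-0.1, -0.1, -0.7]
grip_width: 0.0518
t 6.83 pos [ 0.5705 -0.2309  0.1755] ang -12.8 tilt [-0.005 -0.002 -1.   ] F [-0.11 -0.13 -0.73] w 51.8 toolshift [1.7 0.8 0.5]
```

View pics/over.png

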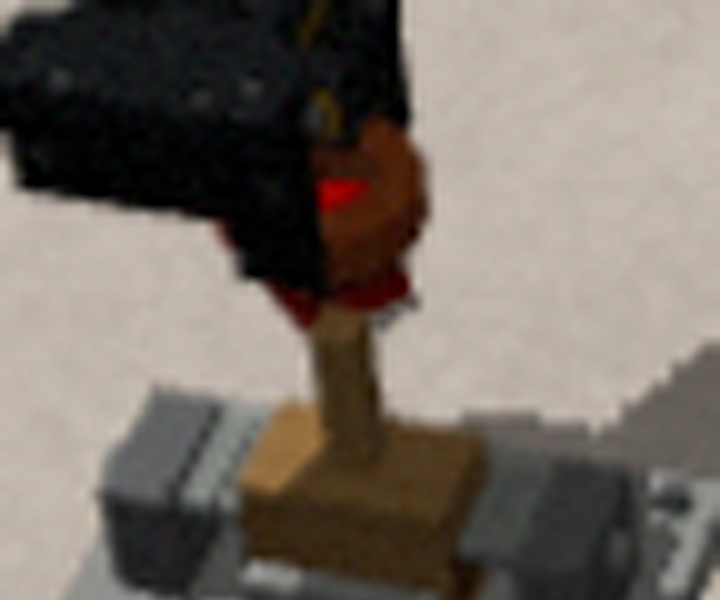

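```bash
cat >> h.py <<'E'
def ringpts(cx,cy,zb,r=.026):
    a=np.linspace(0,2*np.pi,60); return [np.c_[cx+r*np.cos(a),cy+r*np.sin(a),np.full(60,z)] for z in(zb,zb+.016)]
def overlay(c,im,u0,v0,k,P,col):
    p=((proj(c,P)-[u0,v0]+.5)*k-.5).round().astype(int); cv2.polylines(im,[p.reshape(-1,1,2)],False,col,1)
E
python3 - <<'E'
from h import *
s=camera('scene');t=camera('top');o=robot.get_obs()['position']
ims=[]
for c,u,v in((s,168,165),(t,329,205)):
    im=cv2.convertScaleAbs(crop(c,u,v,20,28,10),alpha=2)
    for L in ringpts(o[0],o[1],o[2]-.0275): overlay(c,im,u-20,v-28,10,L,(0,255,0))
    for z in(.014+.048,.112):
        overlay(c,im,u-20,v-28,10,np.array([[.5719,-.2322,.062],[.5719,-.2322,.112]]),(255,255,0))
    ims.append(im)
cv2.imwrite('pics/ov.png',np.hstack(ims))
E
```

```text
(no output)
```

View pics/ov.png

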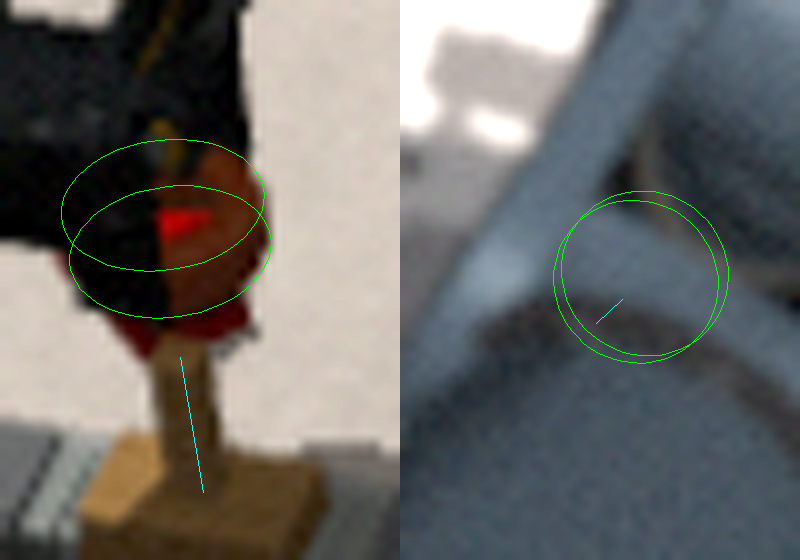

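```bash
python3 -m pendant '[[[1.5,0.8,10],0],[[0,0,15],0],[[0,0,15],0],[[0,0,15],0],[[0,0,15],0],[[0,0,8],0],[[0,0,0],0]]'; python3 -c "
from h import *
delta(.572,-.232,.0905)"
```

```text
time: 7.9
position: [0.5729, -0.2328, 0.0987]
tool_rot: [0.994, -0.111, -0.001, -0.0]
ft_force: [0.2, 0.3, -0.4]
grip_width: 0.0516
t 7.9 pos [ 0.5729 -0.2328  0.0987] ang -12.76 tilt [-0.001 -0.001 -1.   ] F [ 0.21  0.28 -0.38] w 51.6 toolshift [-1.  -0.5  8.2]
```

```bash
python3 -m pendant '[[[-0.5,0,4],0],[[0,0,3],0],[[0,0,0],0]]'; python3 -m pendant '[[[0,0,1],0],[[0,0,0],0]]'; python3 -c "
from h import *
delta(.572,-.232,.0905)"
```

```text
time: 8.28
position: [0.5728, -0.2328, 0.0926]
tool_rot: [0.994, -0.111, 0.0, 0.0]
ft_force: [-0.5, 0.2, -0.4]
grip_width: 0.052
time: 8.52
position: [0.5728, -0.2328, 0.0916]
tool_rot: [0.994, -0.111, 0.0, 0.0]
ft_force: [-0.9, 0.0, -1.6]
grip_width: 0.0518
t 8.53 pos [ 0.5728 -0.2328  0.0916] ang -12.75 tilt [ 0.  0. -1.] F [-0.87  0.02 -1.65] w 51.8 toolshift [-1.  -0.6  1.1]
```

```bash
python3 -m pendant '[[[0,0,0],0],[[0,0,0],0],[[0,0,0],0],[[0,0,-8],0],[[0,0,-12],0],[[0,0,0],0]]' 76; python3 - <<'E'
from h import *
delta(.572,-.232,.106)
s=camera('scene')
im=cv2.convertScaleAbs(crop(s,170,190,40,30,10),alpha=2)
for L in ringpts(.572,-.232,.062): overlay(s,im,130,160,10,L,(0,255,0))
cv2.imwrite('pics/on.png',im)
E
```

```text
time: 9.28
position: [0.5738, -0.2334, 0.1133]
tool_rot: [0.994, -0.111, 0.002, 0.001]
ft_force: [-0.1, 0.6, -0.6]
grip_width: 0.076
t 9.28 pos [ 0.5738 -0.2334  0.1133] ang -12.75 tilt [ 0.003  0.001 -1.   ] F [-0.13  0.59 -0.57] w 76.0 toolshift [-2.1 -1.   7.3]
```

View pics/on.png

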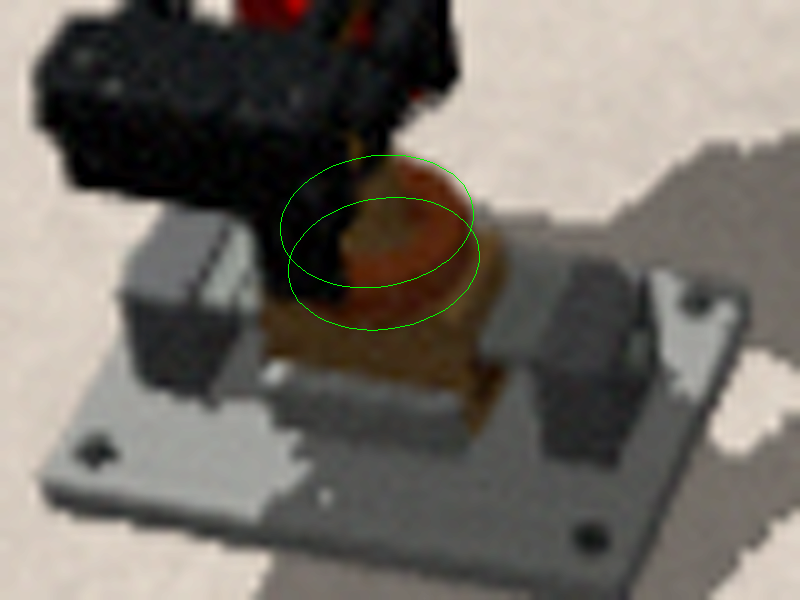

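```bash
python3 -m pendant '[[[-1.5,-1,3],0],[[0,0,3],0],[[0,0,0],0]]'; python3 -m pendant '[[[0,0,0],0],[[0,0,0],0],[[0,0,0],0],[[0,0,0],0],[[0,0,0],0],[[0,0,0],0]]' 5 20; python3 -c "
from h import *
delta(.572,-.232,.107)"
```

```text
time: 9.7
position: [0.5711, -0.2313, 0.1048]
tool_rot: [0.994, -0.111, -0.001, -0.0]
ft_force: [-0.1, 0.4, -0.3]
grip_width: 0.0757
time: 10.45
position: [0.5715, -0.2315, 0.1056]
tool_rot: [0.994, -0.111, -0.0, -0.0]
ft_force: [0.5, -0.3, 0.5]
grip_width: 0.0246
t 10.45 pos [ 0.5715 -0.2315  0.1056] ang -12.75 tilt [-0.  0. -1.] F [ 0.49 -0.33  0.53] w 24.6 toolshift [ 0.6  0.3 -1.4]
```

```bash
python3 -m pendant '[[[0,0,-0.5],0],[[0,0,0],0],[[0,0,0],0],[[0,0,0],0]]'; python3 -c "
from h import *
delta(.572,-.232,.107);print(robot.get_obs()['moment'])"
```

```text
time: 10.95
position: [0.5715, -0.2315, 0.106]
tool_rot: [0.994, -0.111, -0.0, -0.0]
ft_force: [0.6, 0.3, 0.4]
grip_width: 0.0137
t 10.95 pos [ 0.5715 -0.2315  0.106 ] ang -12.76 tilt [-0. -0. -1.] F [0.61 0.34 0.39] w 13.7 toolshift [ 0.6  0.4 -1. ]
[-0.02895885 -0.07306412  0.01457407]
```

```bash
cat >> h.py <<'E'
def st(ref=(.5715,-.2315,.1060)):
    o=robot.get_obs(); R=Ro.from_quat(o["tool_rot"]).as_matrix()
    print("t",round(o["time"],2),"tool d",(R.T@(o["position"]-ref)*1e3).round(1),"toolF",(R.T@o["ft_force"]).round(1),"toolM",(R.T@o["moment"]).round(3),"w",round(o["grip_width"]*1e3,1))
E
python3 -m pendant '[[[0,1.1,-0.7],0],[[0,1.1,-0.7],0],[[0,1.2,-0.6],0],[[0,1.2,-0.6],0],[[0,0,0],0]]'; python3 -c "from h import *;st()"
```

```text
time: 11.58
position: [0.5697, -0.236, 0.1078]
tool_rot: [0.994, -0.111, -0.001, -0.0]
ft_force: [0.2, 0.7, -11.3]
grip_width: 0.0139
t 11.57 tool d [-0.8  4.8 -1.8] toolF [ 0.  -0.8 11.3] toolM [-0.012  0.08   0.002] w 13.9
```

```bash
python3 -m pendant '[[[0,0,0.8],0],[[0,0,0.4],0],[[0,0,0],0]]'; python3 -c "from h import *;st()"; python3 -m pendant '[[[0,0,0.8],0],[[0,0,0],0]]'; python3 -c "
from h import *;st()
s=camera('scene')
im=cv2.convertScaleAbs(crop(s,170,190,40,30,10),alpha=2)
# expected block top outline & plate edges at original pose
c,si=np.cos(-.223),np.sin(-.223);R=np.array([[c,-si],[si,c]])
def box(hx,hy,z): return np.c_[np.array([[-hx,-hy],[-hx,hy],[hx,hy],[hx,-hy],[-hx,-hy]])@R.T+[.5719,-.2322],np.full(5,z)]
overlay(s,im,130,160,10,box(.06,.085,.014),(0,255,0));overlay(s,im,130,160,10,box(.018,.03,.062),(0,255,0))
cv2.imwrite('pics/r1.png',im)"
```

```text
time: 11.95
position: [0.5704, -0.236, 0.1074]
tool_rot: [0.994, -0.111, -0.0, -0.0]
ft_force: [0.9, -0.8, -10.7]
grip_width: 0.0139
t 11.95 tool d [-0.1  4.6 -1.4] toolF [ 1.   0.5 10.7] toolM [0.044 0.077 0.023] w 13.9
time: 12.2
position: [0.5706, -0.2361, 0.1068]
tool_rot: [0.994, -0.111, 0.0, 0.0]
ft_force: [-0.1, -0.8, -10.9]
grip_width: 0.014
t 12.2 tool d [ 0.1  4.7 -0.8] toolF [ 0.1  0.8 10.9] toolM [ 0.007  0.069 -0.004] w 14.0
```

View pics/r1.png

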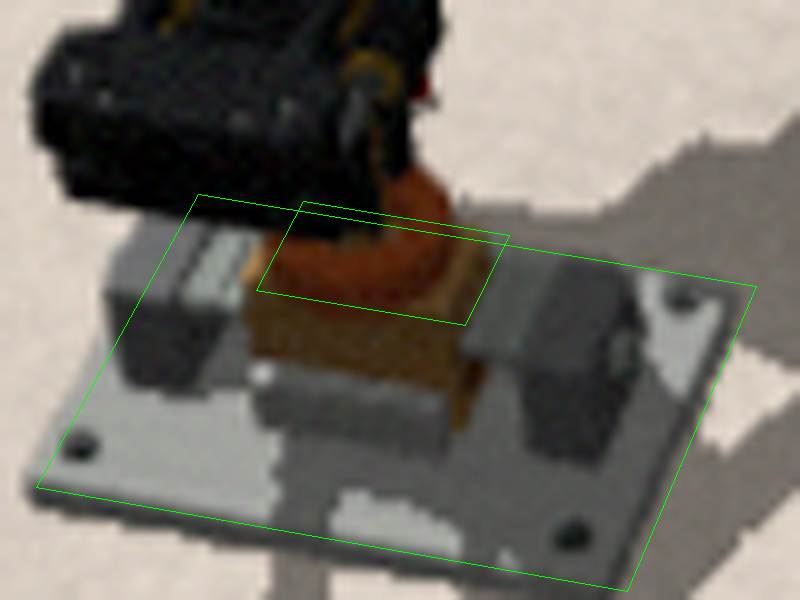

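```bash
python3 -m pendant '[[[0,0,0.8],0],[[0,0,0.4],0],[[0,0,0],0]]'; python3 -c "from h import *;st()"
```

```text
time: 12.62
position: [0.5708, -0.2362, 0.1063]
tool_rot: [0.994, -0.111, 0.0, 0.0]
ft_force: [-0.5, 1.3, -2.5]
grip_width: 0.0139
t 12.62 tool d [ 0.4  4.7 -0.3] toolF [-0.8 -1.2  2.5] toolM [ 0.1   -0.158  0.018] w 13.9
```

```bash
python3 -m pendant '[[[0,1,0],0],[[0,1,0],0],[[0,0,0],0]]' - 12; python3 -c "from h import *;st()";  python3 -m pendant '[[[0,1,0],0],[[0,1,0],0],[[0,0,0],0]]'; python3 -c "from h import *;st()"
```

```text
time: 13.0
position: [0.5707, -0.2376, 0.1064]
tool_rot: [0.994, -0.111, 0.001, -0.0]
ft_force: [-0.2, 5.2, 3.3]
grip_width: 0.0139
t 13.0 tool d [ 0.5  6.1 -0.4] toolF [-1.3 -5.  -3.3] toolM [ 0.901 -0.132  0.009] w 13.9
time: 13.38
position: [0.5703, -0.2391, 0.1067]
tool_rot: [0.994, -0.111, 0.001, -0.001]
ft_force: [-0.6, 5.8, 6.5]
grip_width: 0.0137
t 13.38 tool d [ 0.5  7.7 -0.7] toolF [-1.8 -5.6 -6.5] toolM [ 1.094 -0.258  0.103] w 13.7
```

```bash
python3 -m pendant '[[[0,0,-0.8],0],[[0,0,-0.4],0],[[0,0,0],0]]'; python3 -c "from h import *;st()";  python3 -m pendant '[[[0,1,0],0],[[0,1,0],0],[[0,0,0],0]]'; python3 -c "from h import *;st()"
```

```text
time: 13.75
position: [0.5701, -0.2397, 0.1069]
tool_rot: [0.994, -0.111, 0.001, -0.0]
ft_force: [0.7, 4.9, 2.6]
grip_width: 0.0138
t 13.75 tool d [ 0.5  8.3 -0.9] toolF [-0.4 -4.9 -2.6] toolM [ 0.983  0.061 -0.002] w 13.8
time: 14.12
position: [0.5697, -0.2417, 0.1074]
tool_rot: [0.994, -0.111, 0.001, -0.0]
ft_force: [0.6, 5.0, 4.5]
grip_width: 0.0136
t 14.12 tool d [ 0.5 10.3 -1.4] toolF [-0.5 -5.1 -4.5] toolM [ 1.027 -0.034  0.055] w 13.6
```

```bash
cat >> h.py <<'E'
HX,HY=np.array([.975,-.2212]),np.array([.2212,.975])
def holes():
    s=camera("scene"); g=cv2.cvtColor(s["pixels"],cv2.COLOR_BGR2GRAY).astype(float); np.save("last.npy",s["pixels"])
    out=[]
    for u,v in HOLES:
        w=g[v-5:v+6,u-5:u+6]; d=np.clip(np.median(w)*.75-w,0,None); yy,xx=np.mgrid[-5:6,-5:6]
        x,y=u+(d*xx).sum()/d.sum(),v+(d*yy).sum()/d.sum(); out.append([x,y]); 
        P=unproj(s,x,y,.014)[:2]-[.5719,-.2322]; print("hole",round(x,2),round(y,2),"holder xy mm",(P@HX*1e3).round(1),(P@HY*1e3).round(1))
HOLES=[(137,204),(187,213)]
E
python3 -c "from h import *;holes()"
```

```text
hole 136.7 206.35 holder xy mm 51.1 -78.3
hole 187.12 213.33 holder xy mm 44.6 65.4
```

```bash
python3 -c "
import numpy as np,cv2
a=np.load('last.npy')[160:220,130:210]
cv2.imwrite('pics/r2.png',cv2.resize(cv2.convertScaleAbs(a,alpha=2.2),(800,600),interpolation=cv2.INTER_CUBIC))"
```

View pics/r2.png

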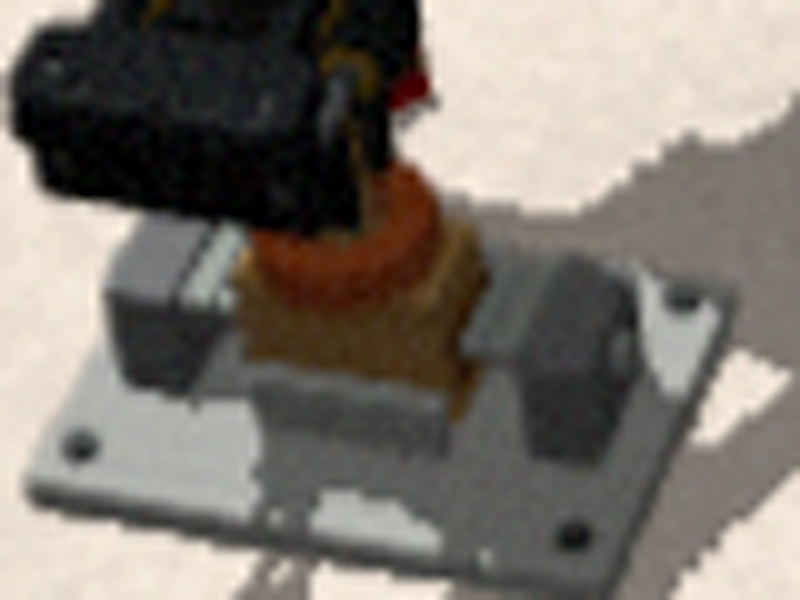

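```bash
python3 -m pendant '[[[0,0.5,-0.8],0],[[0,0.5,-0.8],0],[[0,0,0],0]]'; python3 -c "from h import *;st()";  python3 -m pendant '[[[0,1,-0.5],0],[[0,1,-0.5],0],[[0,0,0],0]]'; python3 -c "from h import *;st()"
```

```text
time: 14.55
position: [0.5692, -0.2432, 0.1081]
tool_rot: [0.994, -0.111, 0.0, 0.0]
ft_force: [1.8, 2.7, -0.8]
grip_width: 0.014
t 14.55 tool d [ 0.3 11.9 -2.1] toolF [ 1.2 -3.   0.8] toolM [0.706 0.219 0.019] w 14.0
time: 14.92
position: [0.5687, -0.2456, 0.1097]
tool_rot: [0.994, -0.111, 0.0, 0.001]
ft_force: [1.0, 1.4, 1.0]
grip_width: 0.0141
t 14.93 tool d [ 0.4 14.4 -3.6] toolF [ 0.6 -1.6 -1. ] toolM [0.357 0.107 0.028] w 14.1
```

```bash
python3 -m pendant '[[[0,-1.2,-0.2],0],[[0,-1.2,-0.3],0],[[0,-1.2,-0.5],0],[[0,0,0],0]]'; python3 -c "from h import *;st()";  python3 -m pendant '[[[0,-1,-0.6],0],[[0,-1,-0.6],0],[[0,0,0],0]]'; python3 -c "from h import *;st()"
```

```text
time: 15.42
position: [0.5694, -0.243, 0.1106]
tool_rot: [0.994, -0.111, 0.0, 0.002]
ft_force: [-1.1, -4.6, 2.4]
grip_width: 0.0141
t 15.43 tool d [ 0.5 11.7 -4.6] toolF [-0.   4.7 -2.4] toolM [-0.966 -0.086  0.063] w 14.1
time: 15.8
position: [0.5699, -0.2412, 0.1121]
tool_rot: [0.994, -0.111, 0.0, 0.002]
ft_force: [-1.8, -4.7, 3.5]
grip_width: 0.0139
t 15.8 tool d [ 0.5  9.8 -6.1] toolF [-0.7  5.  -3.5] toolM [-0.986 -0.144  0.017] w 13.9
```

```bash
python3 -m pendant '[[[0,-0.6,-1],0],[[0,-0.6,-1],0],[[0,0,0],0]]'; python3 -c "from h import *;st()";  python3 -m pendant '[[[0,-1,-0.7],0],[[0,-1,-0.7],0],[[0,0,0],0]]'; python3 -c "from h import *;st()"
```

```text
time: 16.18
position: [0.5703, -0.2386, 0.1137]
tool_rot: [0.994, -0.111, 0.0, 0.0]
ft_force: [-0.9, -5.3, 1.2]
grip_width: 0.014
t 16.18 tool d [ 0.4  7.2 -7.7] toolF [ 0.3  5.3 -1.2] toolM [-0.94   0.17   0.002] w 14.0
time: 16.55
position: [0.5708, -0.2365, 0.1154]
tool_rot: [0.994, -0.111, 0.0, 0.0]
ft_force: [-1.6, -4.6, 4.3]
grip_width: 0.0137
t 16.55 tool d [ 0.4  5.  -9.4] toolF [-0.6  4.9 -4.3] toolM [-0.889  0.09  -0.001] w 13.7
```

```bash
python3 -m pendant '[[[0,-0.3,-1],0],[[0,-0.3,-1],0],[[0,0,0],0]]'; python3 -c "from h import *;st()";  python3 -m pendant '[[[0,-1,-0.4],0],[[0,-1,-0.4],0],[[0,0,0],0]]'; python3 -c "from h import *;st();holes()"
```

```text
time: 16.92
position: [0.5709, -0.2351, 0.1166]
tool_rot: [0.994, -0.111, 0.0, -0.0]
ft_force: [1.7, -3.1, 0.1]
grip_width: 0.0137
t 16.93 tool d [  0.2   3.7 -10.6] toolF [ 2.4  2.6 -0.1] toolM [-0.554  0.441  0.022] w 13.7
time: 17.3
position: [0.5711, -0.2335, 0.1173]
tool_rot: [0.994, -0.111, -0.0, -0.0]
ft_force: [2.0, -4.0, -1.6]
grip_width: 0.0141
t 17.3 tool d [  0.    2.1 -11.3] toolF [2.8 3.5 1.6] toolM [-0.687  0.562  0.023] w 14.1
hole 136.68 206.36 holder xy mm 51.2 -78.3
hole 187.12 213.34 holder xy mm 44.6 65.4
```

```bash
cat > fit.py <<'E'
from h import *
from scipy.spatial.transform import Rotation as Ro
from scipy.optimize import minimize
def fit(px,s,vmin=184,vmax=196,umin=169,lift=0.,ctr=(.5709,-.2365)):
    k=6;u0,v0,w,h=145,165,50,45
    im=cv2.resize(px[v0:v0+h,u0:u0+w],None,fx=k,fy=k,interpolation=cv2.INTER_CUBIC).astype(int)
    m=((im[...,2]-im[...,0])>0.35*im[...,2])&(im[...,2]>28)
    yy,xx=np.mgrid[0:h*k,0:w*k]; V=yy/k+v0; U=xx/k+u0
    val=((V>vmin)|(U>umin+3))&(V<vmax)&(V>vmin-8)
    cs=np.array([[x,y,z] for x in(-.018,.018) for y in(-.03,.03) for z in(0,.048)]); rp=np.vstack(ringpts(0,0,.048))
    Rh=Ro.from_euler('z',-.223)
    def ren(p):
        R=Rh*Ro.from_euler('x',p[2]); o=np.r_[np.array(ctr)+HX*p[3]/1e3+HY*p[0]/1e3,.014+p[1]/1e3]
        c=np.zeros(m.shape,np.uint8)
        for q in(cs,rp):
            P=(proj(s,R.apply(q)+o)-[u0,v0]+.5)*k-.5
            cv2.fillConvexPoly(c,cv2.convexHull((P*16).round().astype(np.int32)),1,shift=4)
        return c>0
    f=lambda p:((ren(p)!=m)&val).sum()/((ren(p)|m)&val).sum()+1e-3*p[3]**2
    best=min((minimize(f,[y,z,t,0],method='Nelder-Mead',options=dict(initial_simplex=np.array([[y,z,t,0],[y+4,z,t,0],[y,z+4,t,0],[y,z,t+.08,0],[y,z,t,2]]))) for y in(-3,3) for z in(3,12) for t in(-.1,.05,.15)),key=lambda r:r.fun)
    print("y,z,theta,x",best.x.round(3),"err",round(best.fun,3)); 
    out=cv2.convertScaleAbs(np.abs(im).astype(np.uint8),alpha=2); out[(ren(best.x)!=m)&val]=(255,0,255)
    cv2.imwrite('pics/fit.png',out)
if __name__=="__main__": fit(np.load('last.npy'),camera('scene'))
E
python3 fit.py; python3 -c "
import cv2,numpy as np
# r2-stage frame and an early frame for control
" 
```

```text
y,z,theta,x [-12.983  18.019  -0.307  -0.508] err 0.16
```

```bash
cat > asc.py <<'E'
import numpy as np,cv2,sys
def asc(px,u0=148,u1=196,v0=166,v1=204):
    im=px[v0:v1,u0:u1].astype(float); b,g,r=im[...,0],im[...,1],im[...,2]
    sat=(r-b)/(r+1)
    for i,row in enumerate(im):
        print(v0+i,''.join('o' if sat[i,j]>.62 and g[i,j]/(r[i,j]+1)<.56 and r[i,j]>25 else 'w' if sat[i,j]>.35 and r[i,j]>18 else '#' if r[i,j]<22 else '+' if r[i,j]<60 else '.' for j in range(im.shape[1])))
if __name__=="__main__": asc(np.load('last.npy'))
E
python3 asc.py
```

```text
166 ##################+#ww##+.......................
167 ##########++######+#####w.......................
168 #####++##########+#####wo.......................
169 ######+#########++#w####w.......................
170 #################+######++......................
171 ########################........................
172 ########################........................
173 ########################........................
174 #######################ow.......................
175 #####################wooow......................
176 #####################ooooow.....................
177 #####################oooooo.....................
178 #####################oooooo.....................
179 +++++################wooooow....................
180 +++++...+oo##########woooooww.................++
181 +++++...wooooowwwwwwoooooooowww+++...........+++
182 +++++..wwooooooooooooooooooowww+++++++++..++++++
183 ++++...wwoooooooooooooooooowwww+++++++++++++.+++
184 +++...wwwoooooooooooooooooowwww+++++++++++++++++
185 +++...wwwwoooooooooooooooowwwwww++++++++++++++++
186 ++...+wwwwoooooooooooooooowwwwww++++
[... 213 characters left out ...]
+++++++#+..
191 #+#+++wwwwwwwwwwwwwwwwwwwwwwww+++++++++++++##++.
192 ####+++wwwwwwwwwwwwwwwwwwwww#++++++++++++++###++
193 ####++++wwwwwwwwwwwwwwwwwwwww+++++++++++++++++++
194 ###+++++wwwwwwwwwwwwwwwwwwww++++++++++++++#++++.
195 ###+++++wwwwwwwwwwwwwwwwwwww++++++++++++++#++++.
196 ##+++++...+wwwwwwwwwwwwwwwwww++++++++++++##++++.
197 ##+++++...+++++++wwwwwwwwwwww+++++###++++##+#+++
198 #++++++++++++++++++++++wwwwww++++++##########+++
199 +++++++++++++++++++++++++++w+++++++++########+++
200 .+.....++++++++++++++++++++++++++++#########++++
201 .......++++++++++++++++++++++++++++#########++++
202 ........+++++++++++++++++++++++++++########+++++
203 ...........+++++++++++++++++++++++++#######+++++
```

```bash
sed -i 's/m=((im.*/m=((im[...,2]-im[...,0])>0.35*im[...,2])\&(im[...,2]>18)/; s/val=((V>vmin).*/val=((V>vmin)|((U>umin+3)\&(V>174)))\&(V<vmax)/; s/vmax=196/vmax=195/' fit.py; python3 fit.py; python3 - <<'E'
from fit import *
s=camera('scene')
for y,z,t in((0,10.5,0),(0,5,.08),(0,10.5,-.05),(0,0,0)):
    R=Ro.from_euler('z',-.223)*Ro.from_euler('x',t); o=np.r_[np.array([.5709,-.2365])+HY*y/1e3,.014+z/1e3]
    rp=proj(s,R.apply(np.vstack(ringpts(0,0,.048)))+o); i,j,k=rp[:,0].argmin(),rp[:,0].argmax(),rp[:,1].argmax()
    print(y,z,t,"ring L,R,bot",rp[[i,j,k]].round(1).tolist(),"blk",proj(s,R.apply(np.array([[-.018,.03,.048],[.018,.03,.048],[.018,.03,0],[.018,-.03,.048],[-.018,-.03,.048]]))+o).round(1).tolist())
E
```

```text
y,z,theta,x [-4.03   9.235 -0.065 -0.213] err 0.095
0 10.5 0 ring L,R,bot [[155.4, 179.6], [175.5, 181.9], [164.5, 189.5]] blk [[178.5, 180.0], [174.1, 189.0], [176.0, 201.4], [153.0, 185.5], [157.8, 176.6]]
0 5 0.08 ring L,R,bot [[154.0, 181.3], [174.2, 182.7], [162.4, 190.6]] blk [[177.3, 180.6], [172.8, 189.6], [176.1, 202.2], [152.2, 187.4], [156.9, 178.5]]
0 10.5 -0.05 ring L,R,bot [[156.5, 179.5], [176.3, 182.4], [166.4, 189.7]] blk [[179.4, 180.5], [175.0, 189.6], [176.1, 201.8], [153.8, 185.3], [158.6, 176.4]]
0 0 0 ring L,R,bot [[155.9, 182.4], [175.9, 184.7], [165.0, 192.2]] blk [[178.9, 182.8], [174.5, 191.8], [176.4, 204.0], [153.6, 188.3], [158.3, 179.4]]
```

```bash
python3 -m pendant '[[[0,1.2,0],0],[[0,1.2,0],0],[[0,1.2,-0.3],0],[[0,1.2,-0.5],0],[[0,0,0],0]]'; python3 -c "from h import *;st()";  python3 -m pendant '[[[0,1.1,-0.5],0],[[0,1.1,-0.6],0],[[0,0,0],0]]'; python3 -c "from h import *;st()"
```

```text
time: 18.12
position: [0.5682, -0.2372, 0.1173]
tool_rot: [0.994, -0.111, -0.002, -0.001]
ft_force: [-0.0, 1.1, -9.9]
grip_width: 0.0144
t 18.12 tool d [ -2.    6.3 -11.3] toolF [-0.2 -1.1  9.9] toolM [ 0.34  0.13 -0.03] w 14.4
time: 18.5
position: [0.5691, -0.2407, 0.1192]
tool_rot: [0.994, -0.111, -0.0, -0.0]
ft_force: [0.5, 0.1, -11.6]
grip_width: 0.014
t 18.5 tool d [ -0.3   9.5 -13.2] toolF [ 0.5 -0.2 11.6] toolM [ 0.061  0.112 -0.027] w 14.0
```

```bash
python3 -m pendant '[[[0,0,0.8],0],[[0,0,0.8],0],[[0,0,0],0]]'; python3 -c "from h import *;st()"; python3 -m pendant '[[[0,0,0.6],0],[[0,0,0],0]]'; python3 -c "from h import *;st();holes()
from asc import asc;asc(np.load('last.npy'))"
```

```text
time: 18.88
position: [0.5694, -0.2404, 0.1178]
tool_rot: [0.994, -0.111, -0.0, -0.0]
ft_force: [-0.0, 0.1, -11.2]
grip_width: 0.0138
t 18.88 tool d [ -0.1   9.2 -11.8] toolF [-0.  -0.1 11.2] toolM [ 0.007  0.067 -0.024] w 13.8
time: 19.12
position: [0.5695, -0.2405, 0.1174]
tool_rot: [0.994, -0.111, 0.0, 0.0]
ft_force: [-0.5, -1.2, -11.0]
grip_width: 0.0138
t 19.12 tool d [  0.    9.2 -11.4] toolF [-0.2  1.3 11. ] toolM [ 0.01   0.011 -0.021] w 13.8
hole 135.24 206.1 holder xy mm 51.2 -82.6
hole 185.51 213.2 holder xy mm 45.1 61.0
166 ###############+##w##ww#+.......................
167 ###############++######ow.......................
168 ###+##########++#####wooo.......................
169 ##############+######ooow.......................
170 #####################ow+++......................
171 #####################+++........................
172 #####################++.........................
173 #####################o+.........................
174 ####################ooo.........................
175 ##################woooow........................
176 ##################oooooow...
[... 751 characters left out ...]
++++++#..++
191 ++++wwwwwwwwwwwwwwwwwwwwwww+++++++++++++++##++..
192 ###++wwwwwwwwwwwwwwwwwwwwww++++++++++++++#++++..
193 ##++++wwwwwwwwwwwwwwwwwwww++++++++++++++#++++...
194 ##++++wwwwwwwwwwwwwwwwwwww++++++++++++++#++++...
195 #+++++wwwwwwwwwwwwwwwwwwww++++++++++++++#++++...
196 #++++..+++wwwwwwwwwwwwwwwwww+++++++++++##+++++..
197 +++++..+++++++++wwwwwwwwwww++++++#+#+#+#####++..
198 +++++++++++++++++++++++wwww++++++##########+++++
199 +..++++++++++++++++++++++w+++++++##########+++++
200 .....++++++++++++++++++++++++++++####+#####+++++
201 ......+++++++++++++++++++++++++++#########++++++
202 ......+++++++++++++++++++++++++++++#######++++++
203 .........++++++++++++++++++++++++########+++++++
```

```bash
python3 -m pendant '[[[0,0,0.5],0],[[0,0,0.5],0],[[0,0,0],0]]'; python3 -c "from h import *;st()"; python3 -m pendant '[[[0,0.6,0.3],0],[[0,0,0],0]]'; python3 -c "from h import *;st()"
```

```text
time: 19.55
position: [0.5697, -0.2406, 0.1171]
tool_rot: [0.994, -0.111, 0.0, 0.0]
ft_force: [-0.9, -0.1, -4.9]
grip_width: 0.0141
t 19.55 tool d [  0.2   9.3 -11.1] toolF [-0.8  0.3  4.9] toolM [ 0.11  -0.344 -0.01 ] w 14.1
time: 19.8
position: [0.57, -0.2413, 0.1167]
tool_rot: [0.994, -0.111, 0.001, 0.0]
ft_force: [-0.5, 1.9, -2.5]
grip_width: 0.0141
t 19.8 tool d [  0.7   9.9 -10.7] toolF [-0.9 -1.8  2.5] toolM [ 0.191 -0.041  0.041] w 14.1
```

Grounded again. Now lateral first, z following only as the force shows it.

```bash
python3 -m pendant '[[[0,1,0.2],0],[[0,1,0],0],[[0,0,0],0]]'; python3 -c "from h import *;st()"; python3 -m pendant '[[[0,1,0],0],[[0,1,0],0],[[0,0,0],0]]'; python3 -c "from h import *;st()"
```

```text
time: 20.18
position: [0.5698, -0.2425, 0.1169]
tool_rot: [0.994, -0.111, 0.001, -0.0]
ft_force: [1.7, 3.9, 4.4]
grip_width: 0.0139
t 20.18 tool d [  0.8  11.1 -10.9] toolF [ 0.8 -4.2 -4.4] toolM [ 0.952 -0.029  0.014] w 13.9
time: 20.55
position: [0.5695, -0.2442, 0.1172]
tool_rot: [0.994, -0.111, 0.001, -0.001]
ft_force: [-0.3, 6.4, 6.0]
grip_width: 0.0138
t 20.55 tool d [  0.8  12.9 -11.2] toolF [-1.7 -6.2 -6. ] toolM [ 1.075 -0.093  0.015] w 13.8
```

```bash
python3 -m pendant '[[[0,0.8,-0.6],0],[[0,0.8,-0.6],0],[[0,0,0],0]]'; python3 -c "from h import *;st()"; python3 -m pendant '[[[0,1,-0.4],0],[[0,1,-0.4],0],[[0,0,0],0]]'; python3 -c "from h import *;st();holes()"
```

```text
time: 20.92
position: [0.569, -0.2461, 0.1179]
tool_rot: [0.994, -0.111, 0.001, -0.0]
ft_force: [1.6, 5.6, 4.7]
grip_width: 0.0139
t 20.93 tool d [  0.8  14.8 -11.9] toolF [ 0.3 -5.8 -4.6] toolM [1.104 0.029 0.014] w 13.9
time: 21.3
position: [0.5684, -0.2483, 0.1187]
tool_rot: [0.994, -0.111, 0.001, -0.0]
ft_force: [1.0, 4.9, 5.6]
grip_width: 0.0138
t 21.3 tool d [  0.8  17.1 -12.7] toolF [-0.1 -5.  -5.6] toolM [0.97  0.039 0.035] w 13.8
hole 135.17 206.12 holder xy mm 51.3 -82.7
hole 185.14 213.15 holder xy mm 45.2 60.0
```

```bash
python3 -m pendant '[[[0,0.8,-0.8],0],[[0,0.8,-0.8],0],[[0,0,0],0]]'; python3 -c "from h import *;st()"; python3 -m pendant '[[[0,1,-0.5],0],[[0,1,-0.5],0],[[0,0,0],0]]'; python3 -c "from h import *;st();holes()
from asc import asc;asc(np.load('last.npy'))"
```

```text
time: 21.72
position: [0.5678, -0.2506, 0.1198]
tool_rot: [0.994, -0.111, 0.001, 0.0]
ft_force: [0.9, 3.0, 2.8]
grip_width: 0.014
t 21.73 tool d [  0.7  19.5 -13.8] toolF [ 0.2 -3.1 -2.8] toolM [0.7   0.269 0.064] w 14.0
time: 22.1
position: [0.5673, -0.2523, 0.1208]
tool_rot: [0.994, -0.111, 0.001, 0.0]
ft_force: [2.0, 2.9, 5.1]
grip_width: 0.0137
t 22.1 tool d [  0.5  21.2 -14.8] toolF [ 1.3 -3.3 -5.1] toolM [ 0.722  0.402 -0.04 ] w 13.7
hole 135.17 206.19 holder xy mm 51.5 -82.6
hole 185.28 213.13 holder xy mm 45.0 60.3
166 #########++######wwwwww#+.......................
167 #########+#######wowww#ow.......................
168 #########+##w#####ww#wooo.......................
169 ############w#####ooooooo.......................
170 #############w###oooooo+++......................
171 #############w###ooow+++........................
172 #############ww#wooow++.........................
173 #############wwwooooo...........................
174 ##############woooooow..........................
175 ##############wwoooooo.........................+
176 ##############wwoooooow..............
[... 742 characters left out ...]
+++++##..++
191 #++++wwwwwwwwwwwwwwwwwwwww#+++++++++++++++##....
192 ###++wwwwwwwwwwwwwwwwwwwww#+++++++++++++++++....
193 ##++++wwwwwwwwwwwwwwwwwwww+++++++++++++++++++...
194 ##++++wwwwwwwwwwwwwwwwwwww+++++++++++++++++++...
195 #++++++wwwwwwwwwwwwwwwwwww++++++++++++++#++++...
196 #++++++++++wwwwwwwwwwwwwwww++++++++++++##+++++..
197 +++++++++++++++++wwwwwwwwww++++++#+#+#+#####++..
198 +++++++++++++++++++++++++++++++++##+##+####++...
199 +.+++++++++++++++++++++++++++++++###+######++++.
200 .....++++++++++++++++++++++++++++##########+++++
201 ......++++++++++++++++++++++++++++#+######++++++
202 .....+++++++++++++++++++++++++++++########++++++
203 .....+++++++++++++++++++++++++++++#####+#+++++++
```

```bash
cat > ft.py <<'E'
from fit import *
fit(np.load('last.npy'),camera('scene'),vmin=180,umin=166,ctr=(.5699,-.2410))
E
python3 ft.py
```

```text
y,z,theta,x [-0.767 14.23   0.118 -0.371] err 0.108
```

```bash
python3 -m pendant '[[[0,1,-1],0],[[0,1,-0.8],0],[[0,0,0],0]]'; python3 -c "from h import *;st()"; python3 -m pendant '[[[0,1,-0.6],0],[[0,1,-0.5],0],[[0,0,0],0]]'; python3 -c "from h import *;st();holes()";python3 ft.py
```

```text
time: 22.58
position: [0.5664, -0.2544, 0.1218]
tool_rot: [0.994, -0.111, -0.0, 0.0]
ft_force: [2.2, 0.2, -0.3]
grip_width: 0.0139
t 22.57 tool d [  0.1  23.5 -15.8] toolF [ 2.1 -0.7  0.3] toolM [ 0.391  0.654 -0.032] w 13.9
time: 22.95
position: [0.565, -0.2558, 0.1223]
tool_rot: [0.994, -0.111, -0.001, -0.0]
ft_force: [1.7, -0.1, -7.3]
grip_width: 0.0138
t 22.95 tool d [ -1.   25.1 -16.3] toolF [ 1.7 -0.3  7.3] toolM [0.145 0.522 0.032] w 13.8
hole 135.26 206.44 holder xy mm 52.4 -82.0
hole 185.38 212.8 holder xy mm 43.8 60.2
y,z,theta,x [-8.154 23.419 -0.109 -0.216] err 0.108
```

```bash
python3 -m pendant '[[[0,-1,0.2],0],[[0,-1,0],0],[[0,-1,-0.2],0],[[0,0,0],0]]'; python3 -c "from h import *;st()
from asc import asc;asc(camera('scene')['pixels'],v1=200)"
```

```text
time: 23.55
position: [0.566, -0.253, 0.1236]
tool_rot: [0.994, -0.111, -0.001, 0.0]
ft_force: [-2.5, -1.9, -4.9]
grip_width: 0.0139
t 23.55 tool d [ -0.6  22.2 -17.6] toolF [-2.   2.4  4.9] toolM [-0.444 -0.279  0.002] w 13.9
166 ########++#######wwwwww#+.......................
167 #################www##wow.......................
168 ############w######w#oooo.......................
169 ############w####woooooow.......................
170 #############w###ooooow+++......................
171 #############w##ooooo+++........................
172 #############wwwooooo++.........................
173 #############wwooooooo..........................
174 #############wwwoooooo..........................
175 ##############wwoooooow.......................++
176 #############wwwoooooowwww...................+++
177 ...+######w##wwwooooooowww..................++++
178 ....oooooowwwwooooooooowww+...............++++++
179 ....oooooooooooooooooowwwww..............+++++++
180 ++++oooooooooooooooooowwwwww+..........+++++++++
181 ++++wooooooooooooooooowwwwww+++++++...++++++++++
182 +++wwooooooooooooooow
[... 228 characters left out ...]
+++++++..++
187 ..++wwwwwwwwwwwwwwwwwwwww#ww#+++++++++++++++...+
188 ..++wwwwwwwwwwwwwwwwwwwww#w#w+++++++++++++++...+
189 ++.++wwwwwwwwwwwwwwwwwwwwww#++++++++++++++++..++
190 +++++wwwwwwwwwwwwwwwwwwwww#w++++++++++++++#+...+
191 ###++wwwwwwwwwwwwwwwwwwwww#++++++++++++++###....
192 ##++++wwwwwwwwwwwwwwwwwwwww+++++++++++++++++....
193 ##++++wwwwwwwwwwwwwwwwwwww++++++++++++++#+++....
194 #++++++wwwwwwwwwwwwwwwwwww++++++++++++++#++++...
195 #+++++++wwwwwwwwwwwwwwwwwww+++++++++++++#++++...
196 ++++++++++++++++++++++wwwww+++++#++++++###+#++..
197 +++++++++++++++++++++++++++++++++###########++..
198 +++++++++++++++++++++++++++++++++##########++...
199 +....++++++++++++++++++++++++++++##########++++.
```

```bash
python3 -m pendant '[[[0,-1,-0.3],0],[[0,-1,-0.3],0],[[0,-1,-0.3],0],[[0,0,0],0]]'; python3 -c "from h import *;st()"; python3 -m pendant '[[[0,-1,-0.4],0],[[0,-1,-0.4],0],[[0,0,0],0]]'; python3 -c "from h import *;st();holes()"
```

```text
time: 24.1
position: [0.5671, -0.2497, 0.1243]
tool_rot: [0.994, -0.111, -0.0, -0.0]
ft_force: [-3.4, -0.4, -2.9]
grip_width: 0.0143
t 24.1 tool d [ -0.3  18.7 -18.3] toolF [-3.3  1.2  2.9] toolM [-0.353 -0.605 -0.033] w 14.3
time: 24.48
position: [0.5678, -0.2479, 0.1252]
tool_rot: [0.994, -0.111, -0.0, -0.0]
ft_force: [-2.6, -0.3, -1.6]
grip_width: 0.0139
t 24.48 tool d [ -0.   16.9 -19.2] toolF [-2.4  0.9  1.6] toolM [-0.327 -0.721 -0.048] w 13.9
hole 135.4 206.57 holder xy mm 52.7 -81.5
hole 185.57 213.08 holder xy mm 44.7 61.0
```

```bash
python3 -m pendant '[[[0.5,-1,-0.6],0],[[0.5,-1,-0.6],0],[[0,0,0],0]]'; python3 -c "from h import *;st();holes()
from asc import asc;asc(np.load('last.npy'),v1=200)"
```

```text
time: 24.9
position: [0.5691, -0.2461, 0.1264]
tool_rot: [0.994, -0.111, -0.0, -0.0]
ft_force: [-4.2, -0.6, -0.9]
grip_width: 0.0141
t 24.9 tool d [  0.9  14.7 -20.5] toolF [-3.9  1.5  0.9] toolM [-0.238 -0.884 -0.047] w 14.1
hole 135.4 206.53 holder xy mm 52.6 -81.5
hole 185.55 212.95 holder xy mm 44.2 60.8
166 ###########++#w####wwww#+.......................
167 ##############w########ww.......................
168 ##############w######oooo.......................
169 ###################ooooow.......................
170 ###############w###ooow+++......................
171 ###############w##oooo++........................
172 ###############wowoooow.........................
173 ###############wwoooooo.........................
174 ################woooooo.........................
175 ################wwooooow........................
176 .+##############wwoooooo+......................+
177 .....wo########wwooooooowww..................+++
178 .....wooooowwwwwoooooooowwww.................+++
179 .....ooooooooooooooooooowwww................++++
180 +++.wooooooooooooooooooowwww+.............++
[... 311 characters left out ...]
+++++++..++
187 ...+wwwwwwwwwwwwwwwwwwwwww###+++++++++++++++...+
188 ..+.+wwwwwwwwwwwwwwwwwwwww###+++++++++++++++...+
189 +++.+wwwwwwwwwwwwwwwwwwww#w#++++++++++++++#+..++
190 ++++#wwwwwwwwwwwwwwwwwwwww##++++++++++++++#+...+
191 ###+++wwwwwwwwwwwwwwwwwwww#++++++++++++++###....
192 ##++++wwwwwwwwwwwwwwwwwwwww++++++++++++++++#....
193 ##++++wwwwwwwwwwwwwwwwwwww++++++++++++++#++++...
194 #++++++wwwwwwwwwwwwwwwwwww++++++++++++++#++++...
195 #+++++.+++++++wwwwwwwwwwwww++++++++++++##++++...
196 +++++.++++++++++++++++wwwww++++++++++++###++++..
197 ++++++++++++++++++++++++++++++++###+#+######++..
198 ++++++++++++++++++++++++++++++++###########+++..
199 +....+++++++++++++++++++++++++++++###+#####+++++
```

```bash
python3 -m pendant '[[[-1,-1,-0.7],0],[[-1,-1,-0.7],0],[[0,0,0],0]]'; python3 -c "from h import *;st()"; python3 -m pendant '[[[0,-1,-0.5],0],[[0,-1,-0.5],0],[[0,0,0],0]]'; python3 -c "from h import *;st();holes()
from asc import asc;asc(np.load('last.npy'),v1=200)"
```

```text
time: 25.32
position: [0.569, -0.2445, 0.1281]
tool_rot: [0.994, -0.111, 0.002, 0.001]
ft_force: [-0.0, -1.4, -1.9]
grip_width: 0.0138
t 25.32 tool d [  0.5  13.3 -22.1] toolF [0.3 1.4 1.9] toolM [-0.23   0.009 -0.002] w 13.8
time: 25.7
position: [0.569, -0.2424, 0.129]
tool_rot: [0.994, -0.111, 0.001, 0.0]
ft_force: [0.6, -1.4, -1.8]
grip_width: 0.0137
t 25.7 tool d [  0.   11.2 -23. ] toolF [0.8 1.2 1.8] toolM [-0.376  0.319  0.024] w 13.7
hole 135.39 206.53 holder xy mm 52.6 -81.5
hole 185.44 212.9 holder xy mm 44.1 60.5
166 ####################ww##+.......................
167 #####################w#ow.......................
168 ################w####oooo.......................
169 ################w###wooow.......................
170 ################w###ooo+++......................
171 #################wwoooo+........................
172 #################oooooo.........................
173 #################oooooow........................
174 #################woooooo........................
175 .++##############woooooo........................
176 .....+w##########wwooooow...........
[... 531 characters left out ...]
+++++++...+
187 ..+.+wwwwwwwwwwwwwwwwwwwww##w+++++++++++++++....
188 ..+.+wwwwwwwwwwwwwwwwwwwww##++++++++++++++++...+
189 +++.+wwwwwwwwwwwwwwwwwwww#ww++++++++++++++#+..++
190 +++++wwwwwwwwwwwwwwwwwwwwww+++++++++++++++##...+
191 ###++wwwwwwwwwwwwwwwwwwwww#++++++++++++++###++..
192 ##+++wwwwwwwwwwwwwwwwwwwww#++++++++++++++++#++..
193 ##++++wwwwwwwwwwwwwwwwwwww+++++++++++++++++++...
194 #++++++++wwwwwwwwwwwwwwwww++++++++++++++#++++...
195 #+++++.+++++++++wwwwwwwwww++++++++++++++#++++...
196 +++++..++++++++++++++++www+++++++#+++++##++#++..
197 ++++++.++++++++++++++++++++++++++##########+++..
198 +++++++++++++++++++++++++++++++++##+#+#####+++++
199 +....++++++++++++++++++++++++++++#+########+++++
```

```bash
python3 -m pendant '[[[0,-0.5,-0.7],0],[[0,0,-0.7],0],[[0,0,-0.7],0],[[0,0,0],0]]' - 25; python3 -c "from h import *;st()"; python3 -m pendant '[[[0,0,-1],0],[[0,0,-1],0],[[0,0,0],0]]'; python3 -c "from h import *;st();holes()"
```

```text
time: 26.25
position: [0.5687, -0.2421, 0.1311]
tool_rot: [0.994, -0.111, 0.001, 0.0]
ft_force: [1.5, -4.4, -1.5]
grip_width: 0.0138
t 26.25 tool d [ -0.4  11.  -25.1] toolF [2.4 3.9 1.5] toolM [-0.817  0.563  0.088] w 13.8
time: 26.62
position: [0.5683, -0.2417, 0.1329]
tool_rot: [0.994, -0.111, 0.0, 0.0]
ft_force: [1.3, -4.3, -1.0]
grip_width: 0.014
t 26.62 tool d [ -0.8  10.7 -26.9] toolF [2.2 3.9 1. ] toolM [-0.829  0.498  0.091] w 14.0
hole 135.4 206.55 holder xy mm 52.7 -81.5
hole 185.5 212.91 holder xy mm 44.1 60.6
```

```bash
python3 -m pendant '[[[0.5,0.7,-0.5],0],[[0.5,0.7,-1],0],[[0,0,-1],0],[[0,0,0],0]]'; python3 -c "from h import *;st()"; python3 -m pendant '[[[0,0.3,-2],0],[[0,0,-2],0],[[0,0,-2],0],[[0,0,0],0]]'; python3 -c "from h import *;st();holes()"
```

```text
time: 27.18
position: [0.5683, -0.2424, 0.1351]
tool_rot: [0.994, -0.111, -0.001, -0.001]
ft_force: [-0.0, -1.4, -2.2]
grip_width: 0.0137
t 27.18 tool d [ -0.8  11.3 -29.1] toolF [0.3 1.3 2.2] toolM [-0.268  0.147 -0.008] w 13.7
time: 27.68
position: [0.5689, -0.2433, 0.1415]
tool_rot: [0.994, -0.111, 0.0, -0.0]
ft_force: [0.0, 0.9, -1.6]
grip_width: 0.014
t 27.68 tool d [  0.1  12.1 -35.5] toolF [-0.2 -0.8  1.6] toolM [0.02  0.082 0.007] w 14.0
hole 135.42 206.54 holder xy mm 52.6 -81.5
hole 185.41 213.09 holder xy mm 44.8 60.6
```

```bash
python3 -m pendant '[[[0,0,-3],0],[[0,0,-5],0],[[0,0,-5],0],[[0,0,-4],0],[[0,0,0],0],[[0,0,0],0]]' - 30; python3 -c "
from h import *;st();holes();s=camera('scene')
a=s['pixels'][145:220,125:210]
im=cv2.resize(cv2.convertScaleAbs(a,alpha=2.2),(680,600),interpolation=cv2.INTER_CUBIC)
# expected level block (green) at tool-derived height
c,si=np.cos(-.223),np.sin(-.223);R=np.array([[c,-si],[si,c]]);p=robot.get_obs()['position']
b=lambda z:np.c_[np.array([[-.018,-.03],[-.018,.03],[.018,.03],[.018,-.03],[-.018,-.03]])@R.T+p[:2],np.full(5,z)]
for z in(p[2]-.106+.014,p[2]-.106+.062): overlay(s,im,125,145,8,b(z),(0,255,0))
cv2.imwrite('pics/final.png',im)"
```

```text
time: 28.48
position: [0.5687, -0.2434, 0.1582]
tool_rot: [0.994, -0.111, -0.0, -0.0]
ft_force: [-0.3, 1.3, -1.1]
grip_width: 0.0137
t 28.48 tool d [ -0.1  12.2 -52.2] toolF [-0.6 -1.2  1.1] toolM [ 0.008  0.057 -0.024] w 13.7
hole 135.38 206.54 holder xy mm 52.6 -81.6
hole 185.57 213.1 holder xy mm 44.7 61.1
```

View pics/final.png

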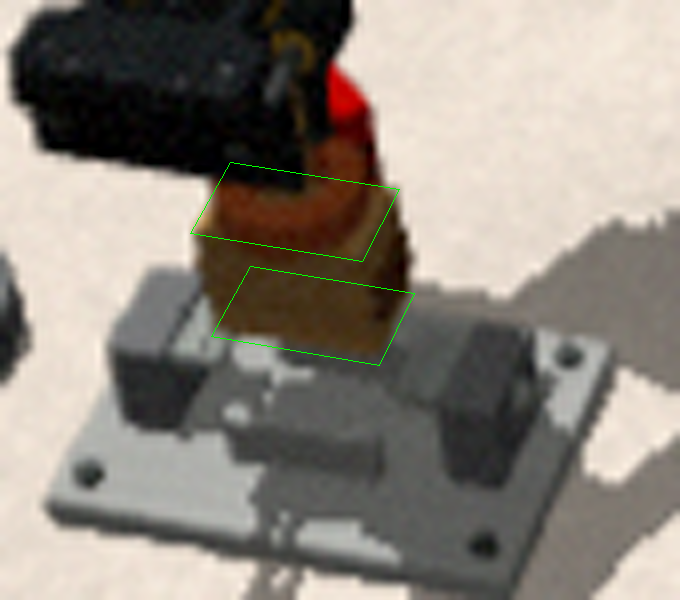

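```bash
cat > ft2.py <<'E'
from fit import *
import sys
o=robot.get_obs()['position']; s=camera('scene'); px=s['pixels']
for b in (1.0,):
    k=6;u0,v0,w,h=143,158,40,36
    im=cv2.resize(px[v0:v0+h,u0:u0+w],None,fx=k,fy=k,interpolation=cv2.INTER_CUBIC).astype(float)
    m=((im[...,2]-im[...,0])>0.35*im[...,2])&(im[...,2]>14)
    yy,xx=np.mgrid[0:h*k,0:w*k]; V=yy/k+v0
    val=V>172
    cs=np.array([[x,y,z] for x in(-.018,.018) for y in(-.03,.03) for z in(0,.048)])
    def ren(p):
        R=Ro.from_euler('z',-.223)*Ro.from_euler('x',p[2]); T=R.apply(cs)+np.r_[o[:2]+HY*p[0]/1e3+HX*p[3]/1e3,o[2]-.092+p[1]/1e3]
        c=np.zeros(m.shape,np.uint8); P=(proj(s,T)-[u0,v0]+.5)*k-.5
        cv2.fillConvexPoly(c,cv2.convexHull((P*16).round().astype(np.int32)),1,shift=4); return c>0
    f=lambda p:((ren(p)!=m)&val).sum()/val.sum()+1e-4*p[3]**2
    for t0 in(-.1,.1):
        r=minimize(f,[0,0,t0,0],method='Nelder-Mead',options=dict(initial_simplex=np.array([[0,0,t0,0],[4,0,t0,0],[0,4,t0,0],[0,0,-t0,0],[0,0,t0,2]])))
        print("y z th x",r.x.round(3),round(r.fun,4))
E
python3 ft2.py
```

```text
y z th x [-0.976  4.116 -0.062 -0.697] 0.0251
y z th x [-1.417  3.216 -0.062 -1.566] 0.0249
```

```bash
python3 -c "
from h import *
from asc import asc
s=camera('scene');asc(s['pixels'],144,182,162,193)
p=s['pixels'][180:194,150:178].astype(int)
for i,r in enumerate(p[:,:,2]): print(180+i,*r)
print()
for i,r in enumerate((p[:,:,2]-p[:,:,0])): print(180+i,*r)"
```

```text
162 ######################oooooo..........
163 ####################woooooww..........
164 ###################woooooooo..........
165 ###################woooooooo..........
166 ..++###############wooooooo#+.........
167 .......w###########woooooooow.........
168 ........oooow##w###wwooooooow.........
169 ........ooooowwwwwwwooooooowww........
170 .......wooooooowwoooooooooowww+.......
171 .......wooooooooooooooooooowwww.......
172 ......wwoooooooooooooooooowwwww.......
173 ......wwwoooooooooooooooowwwwww.......
174 ......wwwoooooooooooooooowwwwwww......
175 ......wwwwoooooooooooooowwwwwwww......
176 ......+wwwwoooooooooowwwwwwwww#w......
177 ......wwwwwwwwwwwowwwwwwwwwwww##+.....
178 .....+wwwwwwwwwwwwwwwwwwwwwww###......
179 ++.+.++wwwwwwwwwwwwwwwwwwwwww###......
180 +++++++wwwwwwwwwwwwwwwwwwwww###w......
181 +++++++wwwwwwwwwwwwwwwwwwwww###w++++..
182 ++++++++wwwwwwwwwwwwwwwwwwwww#ww++++++
183 ++++++.+wwwwwwwwwwwwwwwwwwwww#w+++++++
184 +++++..+wwwwwwwwwwwwwwwwwwww#ww+++++++
185 +++++..+wwwwwwwwwwwwwwwwwwwwww++++++++
186 ++++...+++wwwwwwwwwwwwwwwwwwww++++++++
187 +++...+..++....+wwwww
[... 1804 characters left out ...]
4 6
184 0 10 17 20 24 21 22 23 21 19 19 18 19 20 19 18 21 21 22 21 22 18 15 15 14 4 2 3
185 0 9 16 22 20 22 21 22 20 21 23 20 21 22 20 20 21 19 23 17 21 17 15 16 8 1 1 0
186 2 3 6 12 17 17 21 21 25 21 20 20 22 21 22 21 22 21 20 19 19 23 20 17 3 2 2 0
187 1 2 2 3 3 3 4 4 6 9 15 19 16 21 26 22 23 21 22 24 21 22 18 10 2 0 1 1
188 1 0 0 0 1 1 1 1 2 4 6 5 5 6 10 10 11 17 18 21 20 22 16 5 0 1 -1 0
189 1 0 1 0 1 1 2 2 1 0 2 1 1 1 1 3 1 4 6 6 9 9 6 2 0 0 2 -1
190 0 0 0 0 2 1 0 3 2 2 1 2 0 0 1 0 3 0 1 1 2 1 1 0 -1 2 0 1
191 -2 2 1 0 3 0 2 1 2 1 3 1 0 0 2 0 2 0 2 1 -1 1 0 0 1 1 0 -1
192 0 1 0 0 0 1 1 2 1 2 1 1 1 1 0 1 1 2 0 1 0 1 0 1 2 2 0 1
193 0 -1 1 0 1 0 0 1 0 0 0 1 0 0 2 0 1 1 1 0 1 1 1 1 0 0 0 0
```

```bash
python3 -c "
from h import *;st()
from rig import order
print(order.hand_in());st()"
```

```text
t 28.68 tool d [ -0.1  12.2 -52. ] toolF [0.8 0.3 1.8] toolM [ 0.03   0.058 -0.024] w 13.8
the job is handed in; nothing more can be done
None
the job is handed in; nothing more can be done
```

The ring is on the mount's shoulder and the mount is out of both catches. The arm holds it upright about 12–16 mm above the holder's top. I handed the job in at about 28.7 s, with the post in a 30 N grip.

**What I did:** I put the small ring over the post and let go. I then took the post with the jaws along the holder's x and rocked it sideways, letting the mount pivot in the pads. The order was +y end to its notch, -y end to its notch, +y end free, then -y end free, followed by a straight lift.

**Last checks:**
- **Weight:** the wrist carried 1–2 N during the last lift and hold, about what the mount and ring weigh. The grip width was about 14 mm, matching the post.
- **Holder:** it stood flat in the last picture, and its holes did not move during the final lift.
- **Upright:** the block's lower edge in the image is level to within about 0.03 rad. An automatic outline fit disagreed, giving -0.06 rad; I trusted the edge reading because the shaded end face spoils the fit's mask.
- **Height:** the image puts the mount 3–4 mm higher than the tool travel alone suggests. It is clear of the holder either way.

**What went wrong:** twice, early in a rock towards the -y side, the lift reached about 11 N. That briefly took the holder's weight, raised it by what I estimate as a millimetre or so, and let it slide about 4 mm each time. I set it back down at once and rocked with sideways pressure first from then on. I did not touch the bottle, brush or tape roll, and I did not check them again in the pictures at the end.

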